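# Start the tea kettle with three light touches

## Robot

A 6-joint arm with a two-finger parallel gripper is mounted at the origin on the work surface. World frame = base frame: x ahead of the robot, y to its left, z up, the work surface at z = 0. Lengths are in m, angles in rad, forces in N, time in s.
With the tool pointing down it reaches from about 0.35 to 0.8 m from the base axis. Payload 7.3 kg.
Tool frame: the origin (TCP) lies on the centre line of the jaws, within the pads' length; the fingertips stand 22 mm ahead of it and the grasp point (between the pads) lies 3 mm ahead of it (ctrl.tip_reach is the distance from the TCP to the fingertips, in m); z points along the fingers, y is the line along which they close (so a half turn about z gives the same grasp; the last joint's range is limited). The gripper opens to 85 mm and grips with 20 to 120 N. Pads are 22 mm wide; open, the fingers measure 114 mm over their backs; the gripper's body (76 mm by 85 mm) begins 54 mm behind the grasp point. The pads swing forward as they close: fully open they stand 13 mm farther back than shut.
Start: joints at [1.169, 0.342, 1.524, -0, 1.275, -0.146], TCP at [0.133, 0.508, 0.219] pointing down, gripper open.
Joint ranges: [-2.53, 2.53], [-0.77, 2.02], [0.04, 2.7], [-1, 4.14], [0.28, 2.66], [-3.11, 3.11]. Speed limits (rad/s): [2.57, 2.57, 3.14, 3.14, 3.14, 3.14].

## Interface

Orientations are given as a unit quaternion [x, y, z, w].
In Python, from bench import telemetry, viewer, ctrl, recognise, silhouettes, pinpoint gives the robot as it stands. The module is installed in compiled form; this text tells all that it offers.
- The arm moves only by the tool carry_out, never from a script. Its argument "series" is text: rows parted by semicolons, each of 7 numbers parted by spaces: the gripper's target within -1 to 1 (fully open at 1, half-way at 0, shut at -1), then the shift along the tool's x, y, z in cm, then the turn, a rotation vector about the tool's x, y, z in rad. A call has exactly 10 rows; each row is the pose to reach, as a shift and turn from the pose commanded when the call began, along the tool's axes at that moment; what a row does not reach only later rows make up. A row lasts 1/8 s, in which the tool goes at most 62.5 mm and 10.7 degrees, less where a joint would pass 70% of its speed; a pose out of reach is approached as far as the arm can. A call with a gripper value outside its range is refused whole. The fingers move at their own pace and stop on an object; "grip_force" is the grip in N (left out, the last holds). Time passes only in rows, so rows that repeat a pose let the fingers close, or fill a call up. It gives the time, the measured TCP pose, the force, the opening and the grip force at its end, in the units of the state.
- telemetry.observe(): the state, without advancing time (a new reading comes with each control period).
- viewer.capture(name): name is "side" or "top"; returns a dict with "frame" (400x640x3 uint8, red, green, blue), "fx", "fy", "cx", "cy" (pixels), "R" (3x3) and "t" (3): a world point X has camera coordinates R X + t. Camera axes: x right, y down, z forward; pixel columns grow to the right and rows downward; lengths in m; the calibration is good to about 2 mm. A picture is of the moment at which its call begins. There is no depth.
- ctrl.sign_off(): hands the job in; it is judged then, once.
Trained networks look in a picture, given as the dict that the camera call returned (one of the last four; its "shot" number tells which), for a name from the list of things; names that differ only in an ending like _2 or _b are one class to them, and where a whole thing is asked for, a point or a joint stands for the part that bears it (a point fixed in the world has none). Each returns a list of dicts, best first, with "confidence" (0 to 1); they miss things now and then, are a little off and sometimes report something else, mostly with a low value. They report only what shows in the picture. A call takes as long as a camera call. They do not tell look-alikes from the thing itself.
- recognise(picture, query): "box" ([left, top, width, height] in pixels, round what is visible of it).
- silhouettes(picture, query): "pixels" (400x640 bool, what is visible of it) and "box" ([left, top, width, height] in pixels, round what is visible of it).
- pinpoint(picture, query): "centre" ([column, row] in pixels: a listed point, or the origin of a listed thing).
The state is a dict: "time_s": time; "joints": joint angles; "qvel": joint speeds; "joint_efforts": joint torques, N m; "position": TCP position; "ee_rot": TCP orientation; "wrist_force": force on the tool from outside, world axes, zero at the start; "torque": the same for the moment, N m; "gripper_width": finger opening in m; "gripper_force": force on a finger pad.
Only numpy, scipy, OpenCV 4.12 (cv2) and the standard library are available. Lean on these libraries where they do the work, as an engineer would, in place of code of your own. Each camera call takes 0.05 s, during which the arm holds its last target. There are 200 camera calls.

## Task

Put the filled kettle on for tea with light touches of a fingertip: tap its open lid shut, then press down the thumb switch on top of its handle so that it stays level, and last press the round keep-warm key on the panel of the kettle's base well down and let it come up again. Do not press the small oblong temperature key. The kettle must stay standing as it is on its base, and nothing is picked up or shifted: leave the glasses, sugar pot, thali with its katoris and jug lid where they are.

Things in the scene. Friction and masses are not known exactly. Their poses are not given: they have to be found in the camera images.
- kettle_base: black plastic kettle base, fixed, 18 mm high; origin at the centre of its underside, under the kettle's axis. Round plate of radius 84 mm plus a tongue 150 mm wide reaching 175 mm out along its -x, roughly towards the robot. On the tongue at x = -135 mm: dark display in the middle, round keep-warm key at y = +42 mm, small oblong temperature key at y = -42 mm
- kettle: steel kettle, black handle, loose, 1.5 kg, on the base; origin at its underside's centre, 18 mm above the table. Radius 73 mm at the foot, 57 mm at the rim (z = 175 mm). Spout along +x. Handle along -x: flat head 30 mm wide, top at z = 181 mm, reaching 120 mm from the axis; grip below it to 130 mm. Stands turned any way, but the handle keeps 75 degrees or more from the base's tongue
- spout (a point): tip of the kettle's spout, 78 mm along the kettle's +x from its axis and 172 mm above its origin
- lid (a joint): the kettle's steel lid, rad: 0 = shut on its springy seal (to -0.085 while pressed, about 3 N per mm at its middle), grows as it opens; starts at 0.55 to 0.95. Stiff hinge: stays at any angle, 2 N shuts it. Hinge line on the handle side, at x = -58, z = 180 mm in the kettle's frame, along y. Disc of radius 57 mm centred 58 mm from the hinge. A tip coming straight down on the kettle's axis shuts it
- lid_mid (a point): middle of the lid's outer face, 58 mm from the hinge line; it moves with the lid. Shut, it is on the kettle's axis, 188.5 mm above the kettle's origin
- switch (a joint): thumb switch on top of the kettle's handle: 0 = off, outer end up; 0.32 rad = on, level, resting on a springy plunger (to 0.42 while pressed hard). Stays where it is left; about 1.5 N at the pad moves it. Grey paddle 42 mm long, 25 mm wide, 5 mm thick, hinged at its inner end at x = -72, z = 186 mm in the kettle's frame, reaching out along -x
- switch_pad (a point): the point to press: middle of the width of the paddle's upper face, 30 mm out from its hinge; it moves with the switch. Off, it is 99 mm from the kettle's axis and 200 mm above the kettle's origin; on, 102 mm from the axis and 191 mm above
- keep_key (a joint): round keep-warm key on the base's tongue: travel in m, 0 = up, 0.006 = all the way down; springs back when let go. Starts to move at 2 N, makes contact at 2.5 mm (4.5 N), bottoms at 8 N
- keep_top (a point): centre of the round keep-warm key's top (24 mm across), 26 mm above the table when up; moves with the key
- temp_key (a joint): small oblong temperature key on the base's tongue: travel in m, 0 = up, 0.006 = all the way down, spring-loaded like the other; not to be pressed
- temp_top (a point): centre of the oblong temperature key's top (9 by 20 mm), 26 mm above the table when up
- sugar_pot: white ceramic sugar pot with its lid on, 86 mm across, 98 mm high; origin at the centre of its underside; bystander
- glass_a: steel drinking glass, 74 mm across the rim, 104 mm high; origin at the centre of its underside; bystander
- glass_b: the second, equal steel drinking glass; origin at the centre of its underside; bystander
- thali: round steel thali, 292 mm across, 22 mm high, with three round katori slots; origin at the centre of its underside; bystander
- katori_a: small steel bowl, 84 mm across, 38 mm high, standing in a slot of the thali; origin at the centre of its underside; bystander
- katori_b: the second, equal small steel bowl in another slot; bystander
- jug_lid: yellow plastic jug lid lying on the table, 110 mm across, 34 mm high with its knob; origin at the centre of its underside; bystander
Things that resemble listed ones, but are neither listed nor needed, are in the scene too. Leave any yellow look-alike of the kettle alone.

How it is judged:
On the way, in this order (a step that is already met when the one before it is completed fails the run):
1. the lid is tapped shut (value of joint lid below 0.06 rad), for 0.1 s.
2. then the handle switch is pressed down and stays on (value of joint switch above 0.24 rad and value of joint lid below 0.06 rad), for 0.1 s.
3. then the round keep-warm key is pressed down (all of step 2 and value of joint keep_key above 0.0025 m), for 0.05 s.
At the end, for the whole second after the job is handed in: lid shut (within 0.06 rad), handle switch on (above 0.24 of 0.32 rad), keep-warm key up again, kettle standing upright and at rest on its base within 12 mm of its centre (all of step 2 and value of joint keep_key below 0.001 m and angle between kettle's own z axis and vertical below 0.04 rad and horizontal distance between kettle and kettle_base below 0.012 m and linear speed of kettle below 0.02 m/s); the robot touches nothing.
It fails at once if a step is done out of order: the switch put on while the lid is open, or the keep-warm key pressed before the switch is on ((value of joint switch above 0.16 rad and value of joint lid above 0.12 rad) or (value of joint keep_key above 0.002 m and value of joint switch below 0.2 rad)).
It fails at once if the temperature key is pressed (value of joint temp_key above 0.002 m).
It fails at once if the kettle, its base or its keys are struck or pressed harder than 40 N (contact force between any of the fingers, the arm and kettle above 40 N or contact force between any of the fingers, the arm and kettle_base above 40 N).
It fails at once if the kettle is lifted, tilted, shifted or turned on its base (distance of kettle from where it was at the start of the episode above 0.012 m or angle between kettle's own z axis and vertical above 0.08 rad or distance of spout from where it was at the start of the episode above 0.025 m).
It fails at once if a bystander is moved by more than 15 mm (distance of any of sugar_pot, glass_a, glass_b, thali, katori_a, katori_b, jug_lid from where it was at the start of the episode above 0.015 m).
It also fails if it takes over 48 s, if anything falls off the work surface, if the arm or the gripper's body presses on something with over 40 N, if the wrist force passes 120 N, or if a joint passes its speed limit or range.

## Working session

There is one attempt and no reset: what is moved stays moved. The work goes in short steps, Python scripts to look and compute and a tool call to move; the robot and the scene stay as the last step left them, time stands still between calls to the robot, and variables do not carry over. Pictures are saved under pics/ and viewed, at most 11 in all, crops included, and the job is handed in when it is done.

Besides the shell and the picture viewer there is one more tool, called as name(argument=value, ...) on one line, values as JSON. carry_out: Moves the arm, as the interface text tells. Its arguments: {"type":"object","properties":{"series":{"type":"string"},"grip_force":{"type":"number"}},"required":["series"]}

```bash
mkdir -p pics; cat > h.py <<'E'
import numpy as np,cv2
from bench import telemetry, viewer, ctrl, recognise, silhouettes, pinpoint
def ray(p,px):
    d=np.array([(px[0]-p["cx"])/p["fx"],(px[1]-p["cy"])/p["fy"],1.])
    R=np.array(p["R"]);c=-R.T@np.array(p["t"]);return c,R.T@d
def onz(p,px,z):
    c,d=ray(p,px);return c+d*(z-c[2])/d[2]
def proj(p,X):
    q=np.array(p["R"])@np.array(X)+np.array(p["t"]);return np.array([p["fx"]*q[0]/q[2]+p["cx"],p["fy"]*q[1]/q[2]+p["cy"]])
def tri(obs):
    A=[];b=[]
    A=np.zeros((3,3));b=np.zeros(3)
    for p,px in obs:
        c,d=ray(p,px);d/=np.linalg.norm(d);M=np.eye(3)-np.outer(d,d);A+=M;b+=M@c
    return np.linalg.solve(A,b)
def save(p,n):cv2.imwrite("pics/"+n,p["frame"][:,:,::-1])
E
python3 - <<'E'
from h import *
np.set_printoptions(precision=3,suppress=True)
P={n:viewer.capture(n) for n in("side","top")}
for n,p in P.items():
    save(p,n+"0.png")
    print(n,-np.array(p["R"]).T@p["t"])
    for q in["kettle","kettle_base","lid_mid","switch_pad","spout","keep_top","temp_top"]:
        print(q,[(np.round(d["centre"],1).tolist(),round(d["confidence"],2)) for d in pinpoint(p,q)][:3])
s=telemetry.observe();print(s["position"],s["ee_rot"],s["time_s"],ctrl.tip_reach)
E
```

```text
side [-0.007  0.99   1.513]
kettle [([397.4, 183.9], 0.94), ([305.6, 196.3], 0.81)]
kettle_base [([308.8, 205.0], 0.9), ([304.5, 196.8], 0.71)]
lid_mid [([409.9, 156.3], 0.69), ([298.9, 165.7], 0.6)]
switch_pad [([277.3, 165.7], 0.51), ([405.0, 168.3], 0.46)]
spout [([323.2, 169.7], 0.69), ([408.1, 142.1], 0.56), ([301.9, 165.3], 0.48)]
keep_top [([335.5, 218.9], 0.58)]
temp_top [([263.5, 331.9], 0.61)]
top [0.421 0.035 1.553]
kettle [([400.8, 260.8], 0.67), ([329.9, 178.0], 0.56)]
kettle_base []
lid_mid [([327.7, 166.4], 0.68), ([410.7, 264.4], 0.58)]
switch_pad [([313.3, 142.9], 0.6), ([384.2, 271.0], 0.56)]
spout [([430.8, 255.3], 0.97), ([341.0, 188.0], 0.95)]
keep_top [([321.9, 215.8], 0.43)]
temp_top [([376.4, 161.1], 0.64)]
[0.133 0.508 0.219] [0.128 0.992 0.    0.   ] 0.8 0.022
```

View pics/side0.png

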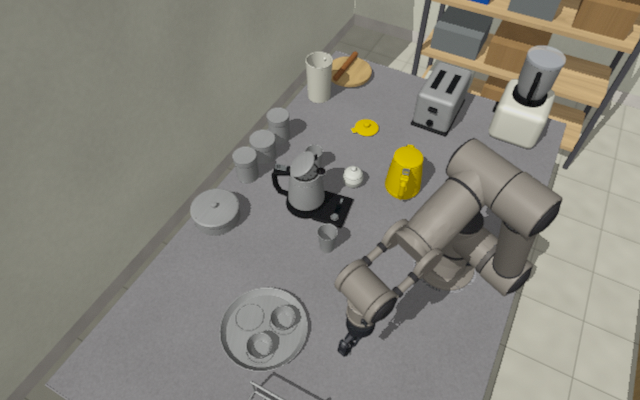

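View pics/top0.png

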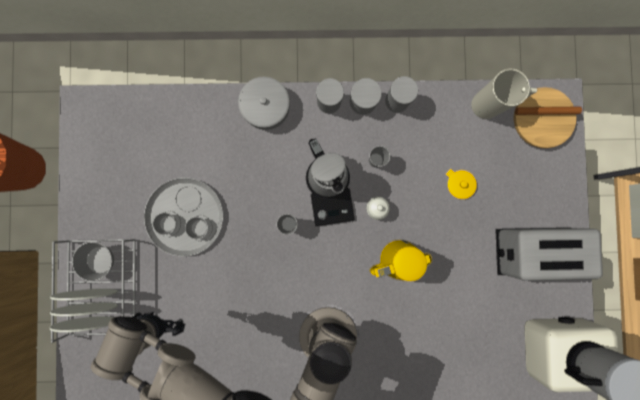

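Candidates: the steel kettle at top (329,175) and side (305,185), standing on the black base, and the yellow look-alike at top (403,261) and side (405,175). I choose the steel one. Its handle points away to upper left at top (314,145), and the base's tongue points towards the robot. I'll check this in one crop.

```bash
python3 - <<'E'
import cv2,numpy as np
a=cv2.imread("pics/top0.png")[130:235,280:400];b=cv2.imread("pics/side0.png")[140:245,260:380]
cv2.imwrite("pics/c1.png",cv2.resize(np.hstack([a,b]),(798,350),interpolation=cv2.INTER_CUBIC))
from h import *
np.set_printoptions(precision=3,suppress=True)
P={n:viewer.capture(n) for n in("side","top")}
S,T=P["side"],P["top"]
def g(p,q,near):
    r=[d["centre"] for d in pinpoint(p,q)]
    r=[c for c in r if np.hypot(*(np.array(c)-near))<60]
    return r[0] if r else None
for q in["kettle","kettle_base","lid_mid","switch_pad","spout","keep_top","temp_top"]:
    a=g(S,q,(310,185));b=g(T,q,(328,180))
    print(q,a,b,tri([(S,a),(T,b)]) if a is not None and b is not None else "")
    
z={"kettle":.018,"spout":.19,"switch_pad":.218,"keep_top":.026}
for q in z:
    for p,n in((S,(310,185)),(T,(328,180))):
        c=g(p,q,n)
        if c is not None: print(q,onz(p,c,z[q]))
E
```

```text
kettle [308.6, 198.0] [328.5, 176.8] [ 0.585 -0.014  0.026]
kettle_base [309.0, 205.6] None 
lid_mid [298.5, 164.4] [325.8, 168.2] [0.6   0.005 0.236]
switch_pad [279.5, 166.4] [310.7, 142.2] [0.673 0.046 0.23 ]
spout [326.4, 171.0] [337.2, 189.5] [ 0.522 -0.038  0.202]
keep_top [332.6, 218.3] [326.5, 165.9] [ 0.566 -0.03  -0.086]
temp_top None None 
kettle [ 0.585 -0.021  0.018]
kettle [ 0.59  -0.013  0.018]
spout [ 0.521 -0.049  0.19 ]
spout [ 0.528 -0.036  0.19 ]
switch_pad [0.672 0.036 0.218]
switch_pad [0.682 0.049 0.218]
keep_top [0.451 0.028 0.026]
keep_top [ 0.63  -0.006  0.026]
```

View pics/c1.png

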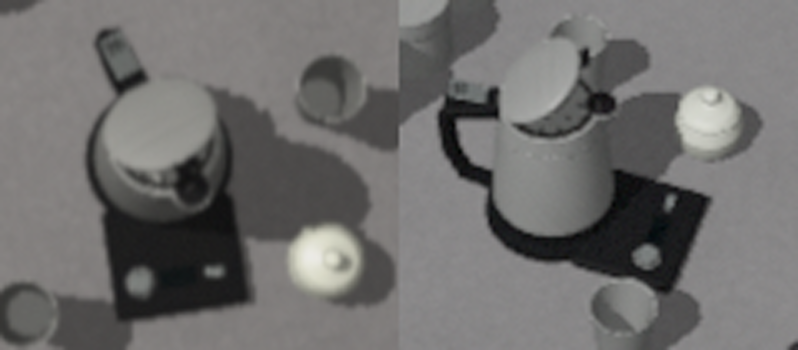

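The crop confirms the steel kettle: its lid is open, the switch is on the upper-left handle, and the round key is at crop (139,281) with the oblong one at (214,270). Next I'll fit one model to all the points.

```bash
cat > fit.py <<'E'
from h import *
from scipy.optimize import least_squares
np.set_printoptions(precision=4,suppress=True)
P={n:viewer.capture(n) for n in("side","top")}
S,T=P["side"],P["top"]
obs=[("kettle",S,(308.6,198)),("kettle",S,(305.6,196.3)),("kettle",T,(328.5,176.8)),("kettle",T,(329.9,178)),
("pad",S,(279.5,166.4)),("pad",S,(277.3,165.7)),("pad",T,(310.7,142.2)),("pad",T,(313.3,142.9)),
("spout",S,(326.4,171)),("spout",S,(323.2,169.7)),("spout",T,(337.2,189.5)),("spout",T,(341,188)),
("lid",S,(298.5,164.4)),("lid",S,(298.9,165.7)),("lid",T,(325.8,168.2)),("lid",T,(327.7,166.4)),
("keep",S,(334.6,217.6)),("keep",S,(335.5,218.9)),("keep",T,(321.8,214.5)),("keep",T,(321.9,215.8)),
("temp",S,(341.8,200.2)),("temp",T,(344.4,211.2))]
def model(v):
    x,y,b,k,l=v
    def w(a,p):c,s=np.cos(a),np.sin(a);return np.array([x+c*p[0]-s*p[1],y+s*p[0]+c*p[1],p[2]])
    h=np.array([-.058,0,.198])
    return dict(kettle=w(k,(0,0,.018)),pad=w(k,(-.099,0,.218)),spout=w(k,(.078,0,.190)),
      lid=w(k,h+[.058*np.cos(l)-.0085*np.sin(l),0,.058*np.sin(l)+.0085*np.cos(l)]),
      keep=w(b,(-.135,.042,.026)),temp=w(b,(-.135,-.042,.026)))
f=lambda v:np.concatenate([proj(p,model(v)[n])-px for n,p,px in obs])
r=least_squares(f,[.588,-.01,0,-2.6,.7],loss="soft_l1")
print(r.x,r.cost)
for (n,p,px),e in zip(obs,r.fun.reshape(-1,2) if False else f(r.x).reshape(-1,2)):print(n,"S" if p is S else "T",e.round(1))
for k,v in model(r.x).items():print(k,v)
for q,z in(("glass_a",0),("sugar_pot",0)):
    for p in(S,T):print(q,[(onz(p,d["centre"],z)[:2],round(d["confidence"],2)) for d in pinpoint(p,q)])
E
python3 fit.py
```

```text
[ 0.5903 -0.0087  0.1345 -2.6195  0.4917] 34.88449437818337
kettle S [-2.7  1.7]
kettle S [0.3 3.4]
kettle T [-1.2 -0.1]
kettle T [-2.6 -1.3]
pad S [-1.6  0.6]
pad S [0.6 1.3]
pad T [2.6 1.8]
pad T [0.  1.1]
spout S [-0.7  0. ]
spout S [2.5 1.3]
spout T [3.6 1.6]
spout T [-0.2  3.1]
lid S [ 3.2 -0.6]
lid S [ 2.8 -1.9]
lid T [ 1.6 -1.8]
lid T [-0.3  0. ]
keep S [-0.6 -1.6]
keep S [-1.5 -2.9]
keep T [-0.1 -0.4]
keep T [-0.2 -1.7]
temp S [-0.8 -0.2]
temp T [-0.2 -0.5]
kettle [ 0.5903 -0.0087  0.018 ]
pad [0.6762 0.0407 0.218 ]
spout [ 0.5227 -0.0476  0.19  ]
lid [ 0.5998 -0.0032  0.2329]
keep [0.4509 0.0148 0.026 ]
temp [ 0.4622 -0.0684  0.026 ]
glass_a [(array([0.4125, 0.1261]), 0.64)]
glass_a [(array([ 0.6515, -0.1986]), 0.72), (array([0.4105, 0.1556]), 0.59), (array([ 0.5417, -0.0508]), 0.57)]
sugar_pot [(array([ 0.478 , -0.1765]), 0.81)]
sugar_pot [(array([ 0.4647, -0.1843]), 0.9)]
```

```bash
cat > go.py <<'E'
import sys
from h import *
from scipy.spatial.transform import Rotation as Ro
np.set_printoptions(precision=2,suppress=True)
s=telemetry.observe();R=Ro.from_quat(s["ee_rot"]).as_matrix();p=np.array(s["position"])
print("t",s["time_s"],"tcp",(p*1000).round(1),"F",s["wrist_force"],"w",s["gripper_width"],"z",R[:,2])
for a in sys.argv[1:]:
    t=np.array(eval(a),float)+[0,0,.022]
    print(a,"shift cm",R.T@(t-p)*100)
E
python3 go.py "(.59,-.009,.33)"
```

```text
t 2.3 tcp [132.8 507.9 218.7] F [-0.26 -0.15 -0.78] w 0.08534276174473782 z [ 0.  0. -1.]
(.59,-.009,.33) shift cm [-57.31 -38.44 -13.33]
```

carry_out(series="-1 0 0 -6; -1 -4 -3 -12 0 0 0; -1 -8 -6 -13.3 0 0 0; -1 -12 -9 -13.3 0 0 0; -1 -17 -12 -13.3 0 0 0; -1 -22 -15 -13.3 0 0 0; -1 -27 -18 -13.3 0 0 0; -1 -32 -21 -13.3 0 0 0; -1 -36 -24 -13.3 0 0 0; -1 -40 -27 -13.3 0 0 0")

```text
invalid input
```

carry_out(series="-1 0 0 -6 0 0 0; -1 -4 -3 -12 0 0 0; -1 -8 -6 -13.3 0 0 0; -1 -12 -9 -13.3 0 0 0; -1 -17 -12 -13.3 0 0 0; -1 -22 -15 -13.3 0 0 0; -1 -27 -18 -13.3 0 0 0; -1 -32 -21 -13.3 0 0 0; -1 -36 -24 -13.3 0 0 0; -1 -40 -27 -13.3 0 0 0")

```text
time_s: 3.55
position: [0.4524, 0.144, 0.3518]
ee_rot: [0.128, 0.992, 0.0, 0.0]
wrist_force: [0.2, -0.0, -0.6]
gripper_width: 0.0001
gripper_force: 0.0
```

```bash
python3 go.py "(.59,-.009,.33)"
```

```text
t 3.55 tcp [452.4 144.  351.8] F [ 0.25 -0.04 -0.59] w 7.461592812332924e-05 z [ 0.  0. -1.]
(.59,-.009,.33) shift cm [-17.19 -11.31  -0.02]
```

carry_out(series="-1 -4 -3 0 0 0 0; -1 -8 -6 0 0 0 0; -1 -12 -8 0 0 0 0; -1 -16 -10.5 0 0 0 0; -1 -17.2 -11.3 0 0 0 0; -1 -17.2 -11.3 0 0 0 0; -1 -17.2 -11.3 0 0 0 0; -1 -17.2 -11.3 0 0 0 0; -1 -17.2 -11.3 0 0 0 0; -1 -17.2 -11.3 0 0 0 0")

```text
time_s: 4.8
position: [0.5891, -0.0069, 0.352]
ee_rot: [0.127, 0.992, 0.0, 0.0]
wrist_force: [-0.2, 0.3, -0.4]
gripper_width: 0.0001
gripper_force: 0.0
```

```bash
python3 - <<'E'
from h import *
P={n:viewer.capture(n) for n in("side","top")}
s=telemetry.observe()
tip=np.array(s["position"])-[0,0,.022]
out=[]
for n,p in P.items():
    im=p["frame"][:,:,::-1].copy();u=proj(p,tip);print(n,u,proj(p,tip-[0,0,.1235]))
    c=np.round(proj(p,[.59,-.009,.2])).astype(int)
    out.append(cv2.resize(im[c[1]-60:c[1]+60,c[0]-60:c[0]+60],(400,400),interpolation=cv2.INTER_CUBIC));print(c)
cv2.imwrite("pics/c2.png",np.hstack(out))
E
python3 go.py "(.59,-.009,.27)"
```

```text
side [304.05124608 145.4565699 ] [304.86289595 168.90275835]
[305 170]
top [329.60496013 165.55106379] [328.40406207 170.72695891]
[329 171]
t 4.9 tcp [589.2  -7.2 351.8] F [ 0.06  0.92 -0.39] w -1.6074545691152386e-05 z [ 0.  0. -1.]
(.59,-.009,.27) shift cm [-0.12 -0.16  5.98]
```

View pics/c2.png

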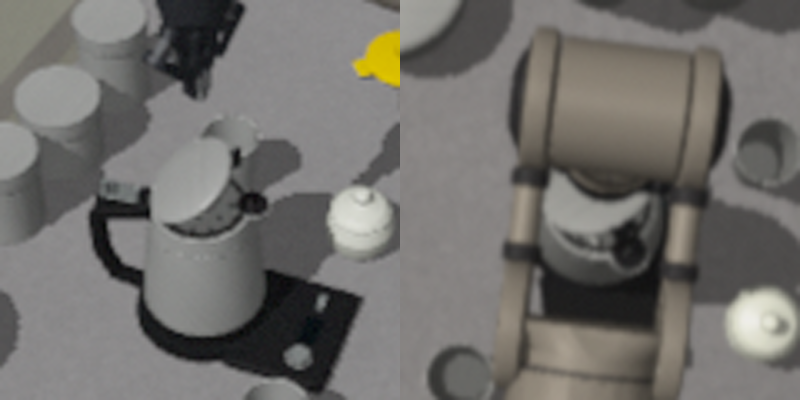

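The lid is still open at crop (195,180), and the fingertip stands above the kettle's axis, with its lowest visible point at crop (200,97). Now down onto the axis.

carry_out(series="-1 -0.1 -0.2 3 0 0 0; -1 -0.1 -0.2 5 0 0 0; -1 -0.1 -0.2 6.5 0 0 0; -1 -0.1 -0.2 8 0 0 0; -1 -0.1 -0.2 9.2 0 0 0; -1 -0.1 -0.2 10.2 0 0 0; -1 -0.1 -0.2 11.2 0 0 0; -1 -0.1 -0.2 11.8 0 0 0; -1 -0.1 -0.2 12.2 0 0 0; -1 -0.1 -0.2 12.3 0 0 0")

```text
time_s: 6.15
position: [0.5898, -0.0095, 0.2287]
ee_rot: [0.128, 0.992, 0.0, 0.0]
wrist_force: [0.1, 0.1, 0.5]
gripper_width: 0.0001
gripper_force: 0.3
```

```bash
python3 - <<'E'
from h import *
p=viewer.capture("side");im=p["frame"][:,:,::-1]
cv2.imwrite("pics/c3.png",cv2.resize(im[110:240,240:370],(520,520),interpolation=cv2.INTER_CUBIC))
E
python3 go.py "(.59,-.009,.205)"
```

```text
t 6.2 tcp [589.8  -9.5 228.7] F [-0.23 -0.33  0.07] w -0.00013134244705888126 z [ 0.  0. -1.]
(.59,-.009,.205) shift cm [-0.01  0.06  0.17]
```

View pics/c3.png

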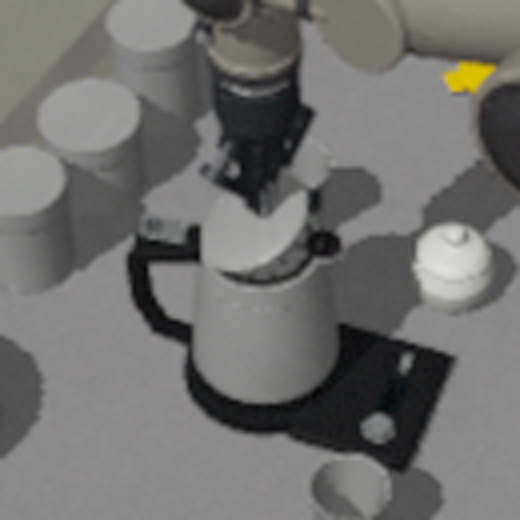

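The lid is only partly down: a gap still shows at crop (270,265), the tip is at about (265,210), and there is no force. The true tip seems higher than reported, so I'll go on down in small steps and watch the force.

carry_out(series="-1 0 0 0.1 0 0 0; -1 0 0 0.2 0 0 0; -1 0 0 0.3 0 0 0; -1 0 0 0.4 0 0 0; -1 0 0 0.4 0 0 0; -1 0 0 0.4 0 0 0; -1 0 0 0.4 0 0 0; -1 0 0 0.4 0 0 0; -1 0 0 0.4 0 0 0; -1 0 0 0.4 0 0 0")

```text
time_s: 7.45
position: [0.5898, -0.0095, 0.2247]
ee_rot: [0.128, 0.992, 0.0, -0.0]
wrist_force: [0.1, 0.7, 0.6]
gripper_width: 0.0003
gripper_force: 0.1
```

```bash
python3 - <<'E'
from h import *
p=viewer.capture("side");im=p["frame"][:,:,::-1]
s=telemetry.observe();print(s["wrist_force"],s["torque"],s["joint_efforts"])
q=np.array(s["position"])
for dz in(0,.01,.022,.03):print(dz,(proj(p,q-[0,0,dz])-[265,130])*8)
cv2.imwrite("pics/c4.png",cv2.resize(im[130:205,265:340],(600,600),interpolation=cv2.INTER_CUBIC))
E
```

```text
[ 0.2140753  -0.36961706  0.44762753] [ 0.00774478  0.05452322 -0.02591325] [ 1.24835176e-02 -5.00366235e+01 -2.53851736e+01  8.70192860e-03
 -5.75546437e-03  1.20179698e-04]
0 [319.46335191 280.87365639]
0.01 [319.95878497 295.39559168]
0.022 [320.54742445 312.64955606]
0.03 [320.93633491 324.04914343]
```

View pics/c4.png

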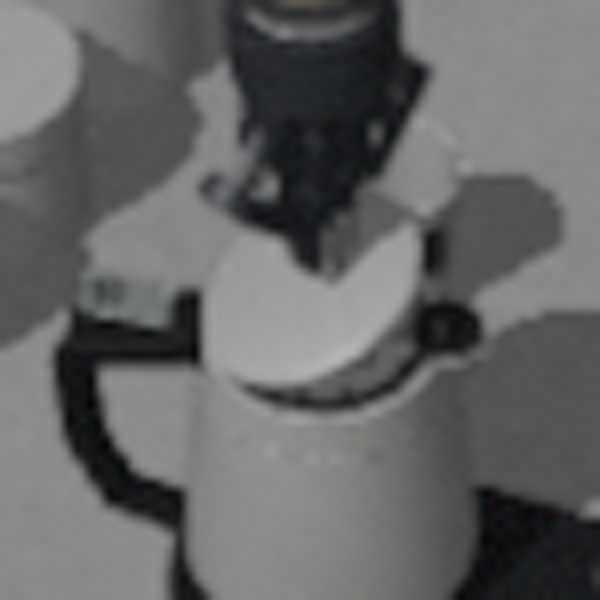

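The tip shows at crop (325,278), about 2 cm higher than computed, and rests on the lid at roughly 0.3 rad. So the real contact is near TCP height, and I'll continue down about 16 mm.

carry_out(series="-1 0 0 0.3 0 0 0; -1 0 0 0.6 0 0 0; -1 0 0 0.9 0 0 0; -1 0 0 1.1 0 0 0; -1 0 0 1.3 0 0 0; -1 0 0 1.4 0 0 0; -1 0 0 1.5 0 0 0; -1 0 0 1.6 0 0 0; -1 0 0 1.6 0 0 0; -1 0 0 1.6 0 0 0")

```text
time_s: 8.75
position: [0.5898, -0.0095, 0.2087]
ee_rot: [0.128, 0.992, 0.0, 0.0]
wrist_force: [-0.2, 0.1, -0.5]
gripper_width: -0.0001
gripper_force: 0.1
```

carry_out(series="-1 0 0 0.1 0 0 0; -1 0 0 0.2 0 0 0; -1 0 0 0.3 0 0 0; -1 0 0 0.4 0 0 0; -1 0 0 0.4 0 0 0; -1 0 0 0.4 0 0 0; -1 0 0 0.4 0 0 0; -1 0 0 0.4 0 0 0; -1 0 0 0.4 0 0 0; -1 0 0 0.4 0 0 0")

```text
time_s: 10.0
position: [0.5897, -0.0095, 0.2047]
ee_rot: [0.128, 0.992, 0.0, -0.0]
wrist_force: [0.4, 0.2, 0.8]
gripper_width: -0.0002
gripper_force: 0.0
```

```bash
python3 - <<'E'
from h import *
p=viewer.capture("side");im=p["frame"][:,:,::-1]
q=np.array(telemetry.observe()["position"])
print((proj(p,q)-[265,130])*8)
cv2.imwrite("pics/c5.png",cv2.resize(im[130:205,265:340],(600,600),interpolation=cv2.INTER_CUBIC))
E
```

```text
[320.4147314 309.6991231]
```

View pics/c5.png

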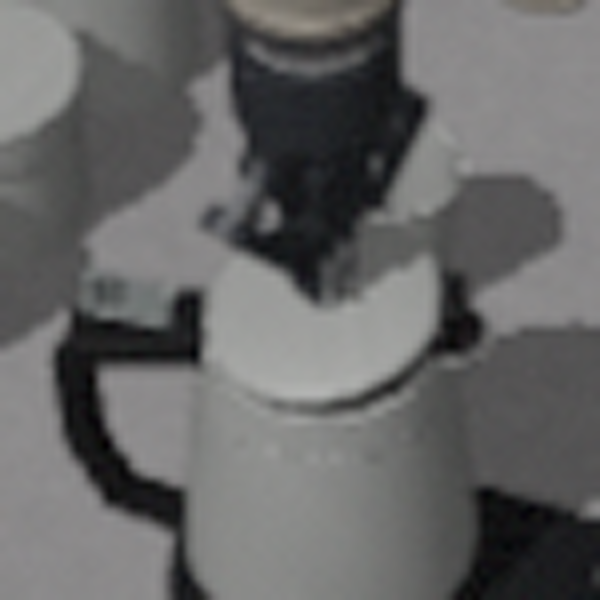

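The lid is nearly shut, with a thin gap at crop (330,405) and no seal force yet. I'll creep on until the force rises.

carry_out(series="-1 0 0 0.1 0 0 0; -1 0 0 0.2 0 0 0; -1 0 0 0.3 0 0 0; -1 0 0 0.3 0 0 0; -1 0 0 0.3 0 0 0; -1 0 0 0.3 0 0 0; -1 0 0 0.3 0 0 0; -1 0 0 0.3 0 0 0; -1 0 0 0.3 0 0 0; -1 0 0 0.3 0 0 0")

```text
time_s: 11.3
position: [0.5897, -0.0095, 0.2017]
ee_rot: [0.128, 0.992, 0.0, -0.0]
wrist_force: [0.0, 1.0, 0.5]
gripper_width: -0.0
gripper_force: 0.0
```

carry_out(series="-1 0 0 0.1 0 0 0; -1 0 0 0.2 0 0 0; -1 0 0 0.3 0 0 0; -1 0 0 0.3 0 0 0; -1 0 0 0.3 0 0 0; -1 0 0 0.3 0 0 0; -1 0 0 0.3 0 0 0; -1 0 0 0.3 0 0 0; -1 0 0 0.3 0 0 0; -1 0 0 0.3 0 0 0")

```text
time_s: 12.55
position: [0.5898, -0.0095, 0.1987]
ee_rot: [0.128, 0.992, 0.0, 0.0]
wrist_force: [-0.7, -0.5, -1.1]
gripper_width: -0.0002
gripper_force: 0.0
```

carry_out(series="-1 0 0 0.1 0 0 0; -1 0 0 0.1 0 0 0; -1 0 0 0.2 0 0 0; -1 0 0 0.2 0 0 0; -1 0 0 0.3 0 0 0; -1 0 0 0.3 0 0 0; -1 0 0 0.3 0 0 0; -1 0 0 0.3 0 0 0; -1 0 0 0.3 0 0 0; -1 0 0 0.3 0 0 0")

```text
time_s: 13.8
position: [0.5898, -0.0095, 0.1957]
ee_rot: [0.128, 0.992, 0.0, 0.0]
wrist_force: [-0.4, 0.8, -0.9]
gripper_width: 0.0002
gripper_force: 0.0
```

```bash
python3 - <<'E'
from h import *
p=viewer.capture("side");im=p["frame"][:,:,::-1]
s=telemetry.observe();q=np.array(s["position"])
print((proj(p,q)-[265,130])*8,s["wrist_force"],s["joint_efforts"])
cv2.imwrite("pics/c6.png",cv2.resize(im[130:205,265:340],(600,600),interpolation=cv2.INTER_CUBIC))
E
```

```text
[320.80651908 322.57554884] [ 0.30511173  0.05531171 -0.16573954] [ 7.75259250e-04 -5.04921985e+01 -2.47669458e+01  2.12830819e-04
  2.91815413e-04  3.21094852e-06]
```

View pics/c6.png

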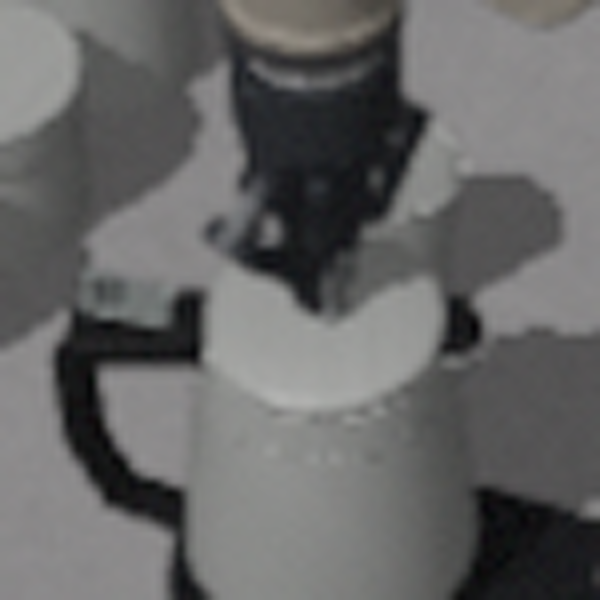

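The lid now looks level, with no gap visible at (330,405). I'll go on until the seal pushes back.

carry_out(series="-1 0 0 0.1 0 0 0; -1 0 0 0.1 0 0 0; -1 0 0 0.2 0 0 0; -1 0 0 0.2 0 0 0; -1 0 0 0.2 0 0 0; -1 0 0 0.2 0 0 0; -1 0 0 0.2 0 0 0; -1 0 0 0.2 0 0 0; -1 0 0 0.2 0 0 0; -1 0 0 0.2 0 0 0")

```text
time_s: 15.1
position: [0.5898, -0.0095, 0.1937]
ee_rot: [0.128, 0.992, 0.0, 0.0]
wrist_force: [-0.2, -0.0, -0.0]
gripper_width: -0.0002
gripper_force: 0.1
```

carry_out(series="-1 0 0 0.1 0 0 0; -1 0 0 0.1 0 0 0; -1 0 0 0.2 0 0 0; -1 0 0 0.2 0 0 0; -1 0 0 0.25 0 0 0; -1 0 0 0.25 0 0 0; -1 0 0 0.25 0 0 0; -1 0 0 0.25 0 0 0; -1 0 0 0.25 0 0 0; -1 0 0 0.25 0 0 0")

```text
time_s: 16.35
position: [0.5897, -0.0096, 0.192]
ee_rot: [0.128, 0.992, -0.0, 0.0]
wrist_force: [-3.1, -0.0, 7.9]
gripper_width: -0.0004
gripper_force: 3.7
```

```bash
python3 - <<'E'
from h import *
p=viewer.capture("side");im=p["frame"][:,:,::-1]
a=cv2.imread("pics/side0.png")
s=telemetry.observe();q=np.array(s["position"])
print((proj(p,q)-[265,130])*8,s["wrist_force"],s["joint_efforts"],s["gripper_force"])
c=[cv2.resize(i[150:200,280:330],(400,400),interpolation=cv2.INTER_CUBIC) for i in (a,im)]
# diff with c6 stored crop
o=cv2.resize(cv2.imread("pics/c6.png"),(75,75),interpolation=cv2.INTER_AREA).astype(int)
d=np.abs(o-im[130:205,265:340]).max(2); print("changed",(d[30:]>25).sum(), np.argwhere(d[30:]>40)[:12].tolist())
E
```

```text
[321.22671657 327.80848123] [-2.96303156  0.5984688   7.81301886] [ 2.31533688e-01 -4.62915909e+01 -2.36385602e+01  2.33426420e-01
 -1.00396033e+00  3.22700042e-03] 3.6623486084863544
changed 44 [[4, 32], [4, 33], [4, 34], [7, 57], [8, 45], [9, 39]]
```

The seal pushes back with 8 N, so the lid is shut. That puts true contact about 12 mm above the reported TCP height. Next I lift off and cross to the switch pad at (0.677, 0.041).

carry_out(series="-1 0 0 -2 0 0 0; -1 0 0 -5 0 0 0; -1 -3 3 -5 0 0 0; -1 -6 6 -5 0 0 0; -1 -7.2 7.1 -5 0 0 0; -1 -7.2 7.1 -5 0 0 0; -1 -7.2 7.1 -4 0 0 0; -1 -7.2 7.1 -3 0 0 0; -1 -7.2 7.1 -2.5 0 0 0; -1 -7.2 7.1 -2.5 0 0 0")

```text
time_s: 17.65
position: [0.677, 0.0407, 0.2157]
ee_rot: [0.128, 0.992, 0.0, -0.0]
wrist_force: [-0.3, 0.1, -0.2]
gripper_width: 0.0003
gripper_force: 0.0
```

```bash
python3 - <<'E'
from h import *
p=viewer.capture("side");im=p["frame"][:,:,::-1]
s=telemetry.observe();q=np.array(s["position"])
for n,x in(("tcp",q),("tip",q+[0,0,.012]),("pad",np.array([.6762,.0407,.218]))):print(n,((proj(p,x)-[250,130])*8).round())
for n in("switch_pad","lid_mid"):print(n,[(((np.array(d["centre"])-[250,130])*8).round(),d["confidence"]) for d in pinpoint(p,n)])
cv2.imwrite("pics/c7.png",cv2.resize(im[130:205,250:325],(600,600),interpolation=cv2.INTER_CUBIC))
E
python3 go.py
```

```text
tcp [221. 297.]
tip [219. 280.]
pad [223. 296.]
switch_pad [(array([1233.,  342.]), 0.63), (array([225., 293.]), 0.5), (array([  81., 1759.]), 0.45)]
lid_mid [(array([422., 314.]), 0.91), (array([1245.,  201.]), 0.9)]
t 17.8 tcp [677.5  40.9 216.7] F [ 0.16  0.22 -0.6 ] w 8.592004604938244e-05 z [ 0.  0. -1.]
```

View pics/c7.png

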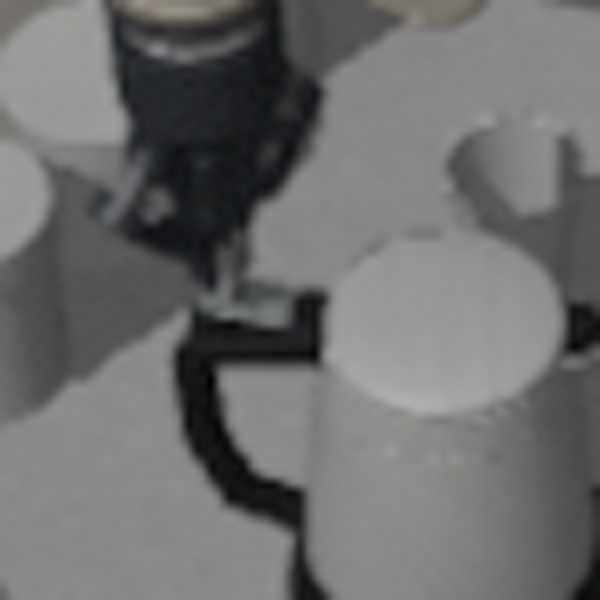

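The lid lies shut and the tip at crop (225,288) is over the outer part of the paddle (205–295, 300). Pressing the switch down.

carry_out(series="-1 0 0 0.4 0 0 0; -1 0 0 0.8 0 0 0; -1 0 0 1.1 0 0 0; -1 0 0 1.3 0 0 0; -1 0 0 1.5 0 0 0; -1 0 0 1.6 0 0 0; -1 0 0 1.7 0 0 0; -1 0 0 1.8 0 0 0; -1 0 0 1.9 0 0 0; -1 0 0 1.9 0 0 0")

```text
time_s: 19.05
position: [0.6773, 0.0409, 0.197]
ee_rot: [0.128, 0.992, -0.0, -0.0]
wrist_force: [-0.0, 0.3, -0.4]
gripper_width: -0.0002
gripper_force: 0.2
```

carry_out(series="-1 0 0 0.05 0 0 0; -1 0 0 0.1 0 0 0; -1 0 0 0.15 0 0 0; -1 0 0 0.2 0 0 0; -1 0 0 0.2 0 0 0; -1 0 0 0.25 0 0 0; -1 0 0 0.25 0 0 0; -1 0 0 0.25 0 0 0; -1 0 0 0.25 0 0 0; -1 0 0 0.25 0 0 0")

```text
time_s: 20.3
position: [0.6776, 0.041, 0.1954]
ee_rot: [0.128, 0.992, 0.0, 0.001]
wrist_force: [-0.3, 0.1, 6.0]
gripper_width: -0.0003
gripper_force: 3.0
```

6 N at the predicted level: the switch is on its plunger. Now up and over to the keep-warm key.

carry_out(series="-1 0 0 -2.5 0 0 0; -1 0 0 -5.5 0 0 0; -1 4 -1.6 -6 0 0 0; -1 9 -3.5 -6 0 0 0; -1 14 -5.5 -6 0 0 0; -1 18 -7 -6 0 0 0; -1 21.3 -8.3 -6 0 0 0; -1 21.3 -8.3 -6 0 0 0; -1 21.3 -8.3 -4 0 0 0; -1 21.3 -8.3 -1 0 0 0")

```text
time_s: 21.55
position: [0.4518, 0.0144, 0.2045]
ee_rot: [0.128, 0.992, 0.0, 0.001]
wrist_force: [0.2, -0.2, -0.2]
gripper_width: 0.0002
gripper_force: 0.0
```

```bash
python3 - <<'E'
from h import *
p=viewer.capture("side")
s=telemetry.observe();q=np.array(s["position"]);print(q,s["wrist_force"])
for n in("keep_top","temp_top","switch_pad"):
    for d in pinpoint(p,n):print(n,np.round(d["centre"],1),round(d["confidence"],2),onz(p,d["centre"],.026 if n[0]!="s" else .209))
save(p,"s8.png")
E
python3 go.py "(.451,.015,.04)"
```

```text
[0.44918926 0.01474311 0.20033105] [-2.25141083  1.10657922 -3.93599508]
keep_top [333.9 215.6] 0.61 [0.45220008 0.01358578 0.026     ]
switch_pad [279.6 166.6] 0.63 [0.67618084 0.02955403 0.209     ]
switch_pad [405.6 169.4] 0.61 [ 0.25813846 -0.18044968  0.209     ]
t 21.75 tcp [450.9  14.6 204.7] F [0.26 0.48 0.76] w 0.0001639696963048646 z [-0.  0. -1.]
(.451,.015,.04) shift cm [-0.01  0.05 14.27]
```

carry_out(series="-1 0 0 3 0 0 0; -1 0 0 6 0 0 0; -1 0 0 9 0 0 0; -1 0 0 12 0 0 0; -1 0 0 14 0 0 0; -1 0 0 15.4 0 0 0; -1 0 0 15.4 0 0 0; -1 0 0 15.4 0 0 0; -1 0 0 15.4 0 0 0; -1 0 0 15.4 0 0 0")

```text
time_s: 23.0
position: [0.4507, 0.0145, 0.0512]
ee_rot: [0.128, 0.992, 0.0, 0.001]
wrist_force: [0.9, 0.8, 0.1]
gripper_width: -0.0002
gripper_force: 0.0
```

```bash
python3 - <<'E'
from h import *
p=viewer.capture("side");im=p["frame"][:,:,::-1]
s=telemetry.observe();q=np.array(s["position"]);print(q,s["wrist_force"])
o=np.array([290,165])
for n,x in(("tcp",q),("tip",q+[0,0,.012]),("key",np.array([.451,.015,.026]))):print(n,((proj(p,x)-o)*8).round())
cv2.imwrite("pics/c9.png",cv2.resize(im[165:240,290:365],(600,600),interpolation=cv2.INTER_CUBIC))
E
```

```text
[0.45059455 0.01454308 0.05111787] [ 0.27993661 -0.00425412 -0.40556503]
tcp [355. 377.]
tip [355. 362.]
key [352. 408.]
```

View pics/c9.png

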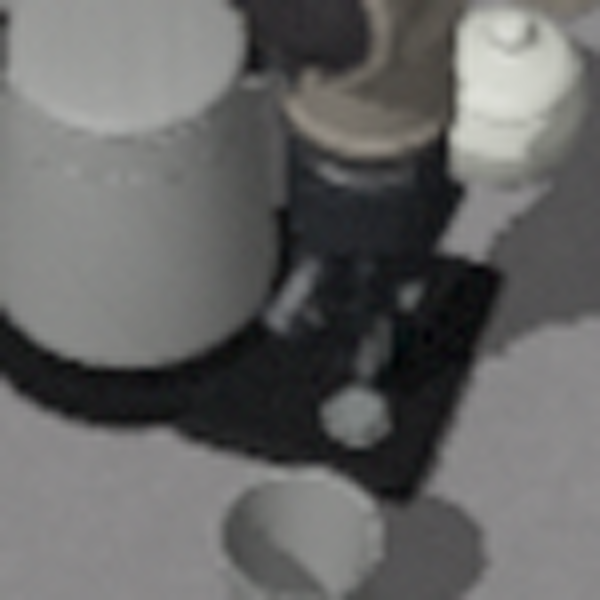

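The tip is at (370,378) above the round key at (355,415), about 3 mm off sideways. I'll correct that, lower, then creep.

carry_out(series="-1 -0.2 0.2 0.5 0 0 0; -1 -0.2 0.2 1 0 0 0; -1 -0.2 0.2 1.5 0 0 0; -1 -0.2 0.2 2 0 0 0; -1 -0.2 0.2 2.4 0 0 0; -1 -0.2 0.2 2.7 0 0 0; -1 -0.2 0.2 2.9 0 0 0; -1 -0.2 0.2 3.1 0 0 0; -1 -0.2 0.2 3.2 0 0 0; -1 -0.2 0.2 3.2 0 0 0")

```text
time_s: 24.3
position: [0.4528, 0.016, 0.0187]
ee_rot: [0.128, 0.992, 0.0, 0.0]
wrist_force: [0.6, 0.2, 0.5]
gripper_width: -0.0002
gripper_force: 0.0
```

carry_out(series="-1 0 0 0.1 0 0 0; -1 0 0 0.2 0 0 0; -1 0 0 0.3 0 0 0; -1 0 0 0.4 0 0 0; -1 0 0 0.5 0 0 0; -1 0 0 0.6 0 0 0; -1 0 0 0.6 0 0 0; -1 0 0 0.6 0 0 0; -1 0 0 0.6 0 0 0; -1 0 0 0.6 0 0 0")

```text
time_s: 25.55
position: [0.4528, 0.016, 0.0127]
ee_rot: [0.128, 0.992, 0.0, 0.0]
wrist_force: [-0.9, -0.2, 2.1]
gripper_width: 0.0001
gripper_force: 1.3
```

Contact at 2 N, as predicted. Pressing 4.5 mm further.

carry_out(series="-1 0 0 0.1 0 0 0; -1 0 0 0.2 0 0 0; -1 0 0 0.3 0 0 0; -1 0 0 0.35 0 0 0; -1 0 0 0.4 0 0 0; -1 0 0 0.45 0 0 0; -1 0 0 0.45 0 0 0; -1 0 0 0.45 0 0 0; -1 0 0 0.45 0 0 0; -1 0 0 0.45 0 0 0")

```text
time_s: 26.8
position: [0.4528, 0.016, 0.0084]
ee_rot: [0.128, 0.992, 0.0, 0.0]
wrist_force: [-1.7, 0.4, 7.6]
gripper_width: 0.0001
gripper_force: 3.5
```

7.6 N, so the key is well past its contact point. Lifting clear.

carry_out(series="-1 0 0 -1 0 0 0; -1 0 0 -3 0 0 0; -1 0 0 -6 0 0 0; -1 0 0 -10 0 0 0; -1 0 0 -14 0 0 0; -1 0 0 -18 0 0 0; -1 0 0 -22 0 0 0; -1 0 0 -22 0 0 0; -1 0 0 -22 0 0 0; -1 0 0 -22 0 0 0")

```text
time_s: 28.05
position: [0.452, 0.0161, 0.227]
ee_rot: [0.128, 0.992, 0.0, -0.001]
wrist_force: [0.4, 0.2, -0.7]
gripper_width: 0.0001
gripper_force: 0.0
```

```bash
python3 - <<'E'
from h import *
p=viewer.capture("side");im=p["frame"][:,:,::-1]
s=telemetry.observe();print(s["position"],s["wrist_force"],s["time_s"])
a=cv2.imread("pics/side0.png")
c=[cv2.resize(i[145:230,265:350],(400,400),interpolation=cv2.INTER_CUBIC) for i in(a,im)]
cv2.imwrite("pics/c10.png",np.hstack(c))
E
```

```text
[0.45212201 0.01605505 0.22705248] [-0.27687432  0.0370508   0.21394085] 28.1
```

View pics/c10.png

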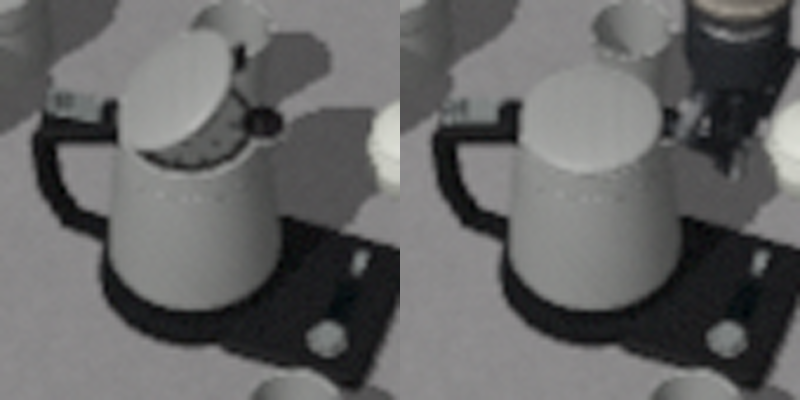

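The lid is shut (590,120), the paddle is lower and level (468,110), the key is up (727,338), and the kettle has not moved. Handing in.

```bash
python3 -c "
from bench import ctrl
print(ctrl.sign_off())"
```

```text
the job is handed in; nothing more can be done
None
```

I handed the job in: the lid is tapped shut, the switch is pressed on, the keep-warm key is pressed and back up, and in the last picture the kettle had not moved; sign-off returned no verdict.

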